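# Close the split focuser housing and hold it shut

### The arm

A 6-joint arm with a two-finger parallel gripper is mounted at the origin on the work surface. World frame = base frame: x ahead of the robot, y to its left, z up, the work surface at z = 0. Lengths are in mm, angles in rad, forces in N, time in s.
With the tool pointing down it reaches from about 325 to 875 mm from the base axis. Payload 4.4 kg.
Tool frame: the origin (TCP) lies on the centre line of the jaws, within the pads' length; the fingertips stand ahead of it and the grasp point (between the pads) lies 6 mm ahead of it (ctrl.tcp_to_tips is the z of the fingertips in the tool frame, in mm); z points along the fingers, y is the line along which they close (so a half turn about z gives the same grasp; the last joint's range is limited). The gripper opens to 85 mm and grips with 20 to 120 N. Pads are 22 mm wide; open, the fingers measure 114 mm over their backs; the gripper's body (76 mm by 85 mm) begins 54 mm behind the grasp point. The pads swing forward as they close: fully open they stand 13 mm farther back than shut.
Start: joints at [1.006, 0.207, 1.542, -0, 1.393, -0.15], TCP at [231.739, 526.236, 256.282] pointing down, gripper open.
Joint ranges: [-2.73, 2.73], [-0.86, 2.22], [0.23, 2.46], [-1.11, 4.25], [0.08, 2.63], [-2.82, 2.82]. Speed limits (rad/s): [2.79, 2.79, 3.14, 3.14, 3.14, 3.14].

### API

Orientations are given as a 3x3 rotation matrix whose columns are the frame's x, y, z axes.
In Python, from plant import ctrl, sensors, optics gives the robot as it stands. Calls block until the motion is done:
- ctrl.move_ptp(position, orientation): joint-space move of the TCP to a pose.
- ctrl.move_l(position, rot=None, vel=150, threshold=None): straight line of the TCP; rot=None keeps the orientation; vel is the mean speed in mm/s. With threshold (N) it stops when the force on the tool has changed by that much, and returns True; else False.
- ctrl.set_joints(angles): joint-space move.
- ctrl.gripper_to(opening, force=None): finger opening in mm; force is the grip in N (None keeps the last); returns when the fingers have stopped.
- ctrl.hold(seconds).
- ctrl.solve_ik(position, orientation): joint angles nearest the present ones, or None.
- sensors.read_state(): the state.
- optics.grab_frame(name): name is "scene" or "top" or "wrist"; returns (picture, depth): 400x640x3 uint8, red, green, blue; 400x640 float32, mm along the optical axis (not along the pixel's ray), 0 where there is no reading.
- optics.camera_params(name): a dict with "mtx" (3x3 intrinsics, pixels), "k1" (the pictures are not rectified: a ray, as slopes to the right and down, at radius r is drawn at 1 + k1 r^2 times it, then the intrinsics apply), "R" (3x3) and "t" (3): a world point X has camera coordinates R X + t; the wrist camera has in their place "T_tool_cam" (4x4, takes a point from camera to tool coordinates, whose origin is the TCP and whose axes are the flange's). Camera axes: x right, y down, z forward; pixel columns grow to the right and rows downward; lengths in mm; the calibration is good to about 2 mm. A picture is of the moment at which its call begins: read the wrist's pose just before it. camera_params takes no time and is no camera call.
A pose or a line that the arm cannot do raises ctrl.MotionError and nothing moves.
- ctrl.finish_job(): hands the job in; it is judged then, once.
The state is a dict: "t": time; "q": joint angles; "qvel": joint speeds; "tau": joint torques, N m; "eef_pos": TCP position; "eef_rot": TCP orientation; "force": force on the tool from outside, world axes, zero at the start; "wrist_torque": the same for the moment, N m; "grip_width": finger opening in mm; "grasp_force": force on a finger pad.
Only numpy, scipy, OpenCV 4.12 (cv2) and the standard library are available. Lean on these libraries where they do the work, as an engineer would, in place of code of your own. Each camera call takes 0.05 s, during which the arm holds its last target. There are 200 camera calls.

### The job

First slide the black knob of the carriage along its track until the carriage's steel tongue lines up with the index line on the housing, so that the tongue can go into the notch of the loose upper half. Then take the upper half by the rib on its top, fit it over the two dowels of the fixed lower half, and press it down against the sprung ejector until the two halves meet flush. Finish while still holding it pressed shut, without letting go, so that the screws could be put in; leave the eyepiece, the laser collimator and the white case where they are.

Things in the scene. Friction and masses are not known exactly. Their poses are not given: they have to be found in the camera images.
- housing: Fixed lower half of a split focuser housing: dark steel base plate 150 (x) x 190 (y) x 10 mm; origin at the centre of its underside on the bench, z up. On it an aluminium block 70 (x) x 130 (y) mm centred at x = +30 mm; its flat top (parting face) is 35 mm above the bench. The carriage track runs along y at x = -45 mm.
- seat (a point): Centre of the parting face, (30, 0, 35) mm in the housing's frame, same axes. The centre of the upper half's underside belongs here. A round brass sprung ejector, 18 mm across, sticks up 6 mm here: it resists with 6 N at first touch, 10 N when flush, and lifts the upper half again when not pressed.
- dowel (a point): Foot of the +y dowel on the parting face, (42, +45, 35) mm in the housing's frame; its twin is at (42, -45, 35). Both are upright steel pins 8 mm across, 16 mm tall, tips tapered over the top 5 mm.
- index (a point): The index line, on the parting face at (0, +26, 35) mm in the housing's frame: a dark line along x at the face's -x edge, repeated as a brass line on the base plate's -x edge, both at y = +26 mm.
- carriage (a joint): Carriage position along its track in m, 0 to 0.120, growing towards the housing's +y (carriage centre at housing y = joint - 0.060). At 0.086 its tongue is on the index line. It stays where it is left (friction about 2 N).
- knob (a point): On the carriage's upright black knob, 24 (housing x) x 14 mm (housing y), sides from 22 to 78 mm above the bench; the point is on its centre line, 57 mm up. Carriage foot 28 x 30 mm, top 22 mm up. A steel tongue 10 mm wide (y) reaches 62 mm from the knob's centre to housing +x over the parting face (36.5 to 44.5 mm above the bench). Axes as the housing.
- cap_grip (a point): Loose aluminium upper half, 0.35 kg, lying flat, right way up: plate 70 (x) x 130 (y) x 20 mm; centred on top a rib 40 (x) x 22 (y) mm, 40 mm tall, to grasp across the 22 mm. Point on the centre line, 42 mm above the underside, 18 mm below the rib's top. z up; when closed the axes match the housing's and the point is 42 mm above the seat. Through holes 10.4 mm at x +12, y -45 and +45 mm.
- notch (a point): Middle of the upper half's notch, at (-22, +26, 10) mm from the centre of its underside: cut right through the plate from its -x edge, 20 mm wide (y), 25 mm deep (x). It goes over the carriage's tongue.
- eyepiece: Bystander: upright chrome eyepiece, 44 mm across, 66 mm tall; origin at its underside.
- collimator: Bystander: upright red laser collimator, 36 mm across, 85 mm tall; origin at its underside.
- case: Bystander: frosted white plastic eyepiece case 85 x 120 x 48 mm; origin at its underside.
Not all that is in view belongs to the job. Several things look just like the housing: the one meant starts farthest from the robot's base. What is shaped like the part that bears cap_grip but blue is not meant.

How it is judged:
By the outcome, as a careful person would: the job done as asked, in the order asked, and still so for the second after the job is handed in, while the arm keeps its last pose, push and grip.
It also fails if it takes over 58 s, if anything falls off the work surface, if the arm or the gripper's body presses on something with over 40 N, if the wrist force passes 120 N, or if a joint passes its speed limit or range.

## Working session

There is one attempt and no reset: what is moved stays moved. The work goes in short steps, each a Python script; the robot and the scene stay as the last script left them, time stands still between calls to the robot, and variables do not carry over. Pictures are saved under pics/ and viewed, at most 10 in all, crops included, and the job is handed in when it is done.

```bash
ls; mkdir -p pics; cat > h.py <<'E'
import numpy as np, cv2
from plant import ctrl, sensors, optics
def save(n,im): cv2.imwrite(f'pics/{n}.png',cv2.cvtColor(im,cv2.COLOR_RGB2BGR))
def pose(name):
    p=optics.camera_params(name); K=np.array(p['mtx']); k=np.array([p['k1'],0,0,0,0.])
    if 'R' in p: R=np.array(p['R']); t=np.array(p['t'])
    else:
        s=sensors.read_state(); T=np.array(p['T_tool_cam']); Rw=np.array(s['eef_rot'])@T[:3,:3]
        o=np.array(s['eef_rot'])@T[:3,3]+s['eef_pos']; R=Rw.T; t=-R@o
    return K,k,R,t
def ray(P,uv):
    K,k,R,t=P; n=cv2.undistortPoints(np.float64(uv).reshape(-1,1,2),K,k)[:,0]
    d=np.c_[n,np.ones(len(n))]@R; return -R.T@t,d
def onz(P,uv,z):
    o,d=ray(P,uv); return o+d*((z-o[2])/d[:,2])[:,None]
def proj(P,X):
    K,k,R,t=P; return cv2.projectPoints(np.float64(X).reshape(-1,1,3),cv2.Rodrigues(R)[0],t,K,k)[0][:,0]
def cloud(P,dep):
    v,u=np.mgrid[0:400,0:640]; K,k,R,t=P
    n=cv2.undistortPoints(np.float64(np.c_[u.ravel(),v.ravel()]).reshape(-1,1,2),K,k)[:,0]
    c=np.c_[n,np.ones(len(n))]*dep.ravel()[:,None]
    return ((c-t)@R).reshape(400,640,3)
def Rz(a): # tool down, tool y axis (closing) at world angle a
    y=np.array([np.cos(a),np.sin(a),0]); z=np.array([0,0,-1.]); return np.c_[np.cross(y,z),y,z]
E
python3 - <<'E'
from h import *
for n in ('scene','top'):
    P=pose(n); im,d=optics.grab_frame(n); save(n,im); np.savez(n,im=im,d=d); print(n,-P[2].T@P[3],P[2][2])
s=sensors.read_state();print(s['t'],s['eef_rot'],ctrl.tcp_to_tips,optics.camera_params('wrist'))
E
```

```text
pics
scene [ 862.94994521 -473.87780146 1002.24937332] [-0.28808137  0.44358036 -0.84867284]
top [471.50998481  -2.00060752 843.82849002] [ 0.07785753 -0.00320855 -0.99695933]
0.1 [[-9.15201816e-01  4.02994277e-01 -1.11759616e-03]
 [ 4.02995707e-01  9.15200160e-01 -1.76836136e-03]
 [ 3.10184680e-04 -2.06879398e-03 -9.99997812e-01]] 25.0 {'mtx': array([[335.29014384,   0.        , 320.69259383],
       [  0.        , 335.29014384, 200.41129003],
       [  0.        ,   0.        ,   1.        ]]), 'k1': -0.017547899400560528, 'T_tool_cam': array([[ 1.20073849e-03, -9.65192523e-01, -2.61537670e-01,
         6.62907533e+01],
       [ 9.99999030e-01,  1.34338512e-03, -3.66631522e-04,
        -4.49909339e-01],
       [ 7.05215818e-04, -2.61536976e-01,  9.65193200e-01,
        -1.18030818e+02],
       [ 0.00000000e+00,  0.00000000e+00,  0.00000000e+00,
         1.00000000e+00]])}
```

View pics/top.png

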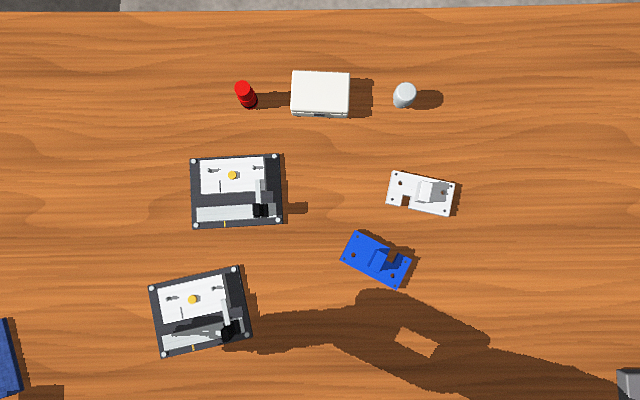

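View pics/scene.png

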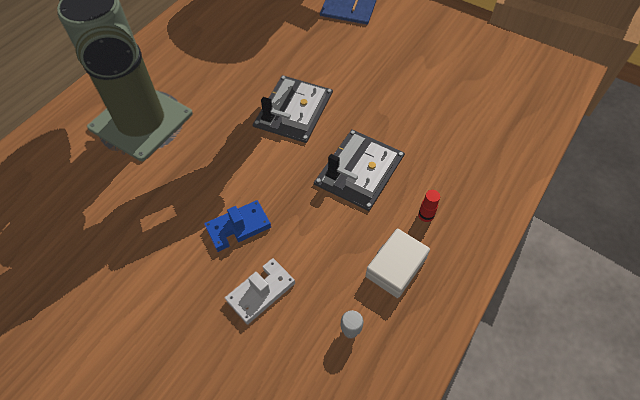

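Candidates in the top view:
- **Housings:** (237,190) and (200,312). The robot base is below the picture, so (237,190) is the farther one.
- **Upper halves:** aluminium at (422,193), and blue at (376,258), which is the decoy.
- **Knobs:** (260,210) belongs to the chosen housing, (228,332) to the decoy.

Next I'll get coarse poses and look closely with the wrist camera.

```bash
cat >> h.py <<'E'
def look(target,a,h,dx=0.):
    """place wrist cam so its axis hits target; a = world angle of tool y"""
    R=Rz(a); T=np.array(optics.camera_params('wrist')['T_tool_cam']); 
    o=R@T[:3,3]; d=R@T[:3,2]; d=d/-d[2]   # cam origin offset, dir per unit fall
    tcp=np.array(target,float)-d*h-o      # camera h above target
    return tcp,R
E
python3 - <<'E'
from h import *
P=pose('top'); z=np.load('top.npz'); C=cloud(P,z['d']); im=z['im']
hsv=cv2.cvtColor(im,cv2.COLOR_RGB2HSV)
def rect(u0,u1,v0,v1,mask,name):
    m=np.zeros((400,640),bool); m[v0:v1,u0:u1]=mask[v0:v1,u0:u1]
    pts=C[m]; r=cv2.minAreaRect(pts[:,:2].astype(np.float32)); print(name,m.sum(),r,np.linalg.norm(r[0]),np.median(pts[:,2]))
h=(C[...,2]>5)&(C[...,2]<60)&(z['d']>0)
rect(180,295,145,235,h&(C[...,2]<14),'plate A')
rect(180,295,145,235,h&(C[...,2]>31)&(C[...,2]<39),'face A')
rect(140,260,258,365,h&(C[...,2]<14),'plate B')
rect(380,465,165,220,h&(C[...,2]>15)&(C[...,2]<25),'cap')
for u,v in [(225,223),(262,208),(220,186),(193,161),(274,157),(195,225),(279,222)]: print((u,v),C[v,u],onz(P,[(u,v)],10)[0])
E
```

```text
plate A 3604 ((555.5266723632812, 183.38954162597656), (156.29049682617188, 204.7352752685547), 2.6143970489501953) 585.0141944301918 10.423522345818903
face A 2021 ((562.510498046875, 176.1962432861328), (111.09595489501953, 129.7549285888672), 2.3120319843292236) 589.4600720668784 35.077258847018406
plate B 3878 ((304.27606201171875, 248.4666748046875), (197.38682556152344, 190.9480743408203), 11.42853832244873) 392.8353476990807 10.326184129198454
cap 1674 ((540.7866821289062, -208.3949432373047), (130.1551513671875, 70.3286361694336), 76.66659545898438) 579.5504188031185 20.079993287384312
(225, 223) [484.90595406 197.24538031   9.97147445] [484.90549579 197.23856427  10.        ]
(262, 208) [513.40586684 116.14120321  38.12816825] [514.86851292 120.26570539  10.        ]
(220, 186) [559.7690722  201.67831633  34.66782609] [562.45971192 207.8876101   10.        ]
(193, 161) [615.8156537  263.8635038   12.23131885] [616.20285073 264.57686313  10.        ]
(274, 157) [621.80122156  94.21214102  12.00778015] [622.16398213  94.44437141  10.        ]
(195, 225) [481.81245114 258.88309028  11.33381068] [481.8289576  259.30107429  10.        ]
(279, 222) [485.11285564  85.16574985   8.57212839] [485.08960152  85.01673887  10.        ]
```

```bash
python3 - <<'E'
from h import *
r=np.radians
for n,c,yaw,zz in [('housing',(558,179,35),2.4,35),('cap',(540.8,-208.4,20),-13.33,20)]:
    tcp,R=look(c,r(90+yaw),230); ctrl.move_ptp(tcp,R); ctrl.hold(.2)
    P=pose('wrist'); im,d=optics.grab_frame('wrist'); save('w_'+n,im); np.savez('w_'+n,im=im,d=d,R=P[2],t=P[3]); print(tcp,sensors.read_state()['t'])
a=cv2.imread('pics/w_housing.png');b=cv2.imread('pics/w_cap.png')
cv2.imwrite('pics/pair.png',np.vstack([a[40:340,80:600],b[40:340,80:600]]))
E
```

```text
[561.94184847 179.70295962 146.96918247] 2.1333
[ 544.99862204 -208.99707281  131.96804288] 3.8333
```

View pics/pair.png

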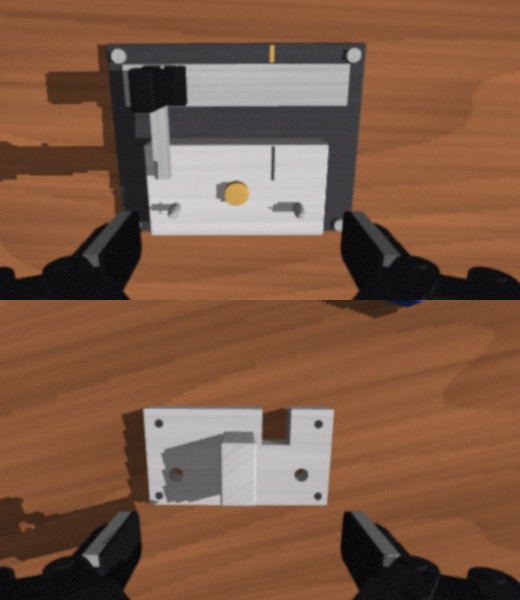

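The crop confirms the choice: the chosen housing's knob is at (158,88), brass index at (272,54), ejector at (236,194) and dowels at (174,210) and (299,210). The lower crop is the aluminium upper half, with its rib at (238,470) and its notch at (276,425), on the index side as required. I'll measure both from these two matching views.

```bash
cat > meas.py <<'E'
from h import *
def load(n):
    z=np.load(n+'.npz'); K,k,_,_=pose('wrist'); P=(K,k,z['R'],z['t']); return P,z['im'],z['d'],cloud(P,z['d'])
def plate(P,im,C,zz,tol,box):
    hsv=cv2.cvtColor(im,cv2.COLOR_RGB2HSV); u0,u1,v0,v1=box
    m=np.zeros((400,640),bool); m[v0:v1,u0:u1]=((hsv[...,1]<60)&(abs(C[...,2]-zz)<tol))[v0:v1,u0:u1]
    m=cv2.morphologyEx(m.astype(np.uint8),cv2.MORPH_OPEN,np.ones((3,3)))
    v,u=np.nonzero(m); X=onz(P,np.c_[u,v],zz)[:,:2]
    return cv2.minAreaRect(X.astype(np.float32))
def blob(P,mask,zz,lo,hi):
    n,l,s,c=cv2.connectedComponentsWithStats(mask.astype(np.uint8))
    return [(c[i].round(1),s[i,4],onz(P,[c[i]],zz)[0,:2].round(2)) for i in range(1,n) if lo<s[i,4]<hi]
E
python3 - <<'E'
from meas import *
P,im,d,C=load('w_housing'); hsv=cv2.cvtColor(im,cv2.COLOR_RGB2HSV)
print('face',plate(P,im,C,35,3,(80+135,80+340,40+140,40+240)))
br=(hsv[...,1]>120)&(hsv[...,0]>17)&(hsv[...,0]<32)&(hsv[...,2]>140)
print('ej',blob(P,br,41,200,2000)); print('idx',blob(P,br,10,15,200))
print('knob depth', [np.round(C[v,u],1) for u,v in [(225,128),(250,128),(240,118),(240,135),(240,190),(243,210)]])
kn=(hsv[...,2]<60)&(abs(C[...,2]-78)<4); kn[:, :200]=0; kn[220:]=0
v,u=np.nonzero(kn); print('knobtop',len(v),cv2.minAreaRect(onz(P,np.c_[u,v],78)[:,:2].astype(np.float32)))
tg=(abs(C[...,2]-44.5)<3); tg[:150]=0;tg[225:]=0;tg[:,300:]=0;tg[:,200:215]=0
v,u=np.nonzero(tg); print('tongue',len(v),cv2.minAreaRect(onz(P,np.c_[u,v],44.5)[:,:2].astype(np.float32)))
P,im,d,C=load('w_cap'); hsv=cv2.cvtColor(im,cv2.COLOR_RGB2HSV)
print('cap',plate(P,im,C,20,4,(80+135,80+340,40+100,40+215)))
rib=(abs(C[...,2]-60)<4); rib[:150]=0;rib[260:]=0;rib[:,:250]=0;rib[:,400:]=0
v,u=np.nonzero(rib); print('rib',len(v),cv2.minAreaRect(onz(P,np.c_[u,v],60)[:,:2].astype(np.float32)))
E
```

```text
face ((580.7046508789062, 177.626953125), (69.75023651123047, 129.9932861328125), 2.5649538040161133)
ej [(array([316.1, 233.3]), np.int32(410), array([580.44, 177.76]))]
idx [(array([351.5,  93.3]), np.int32(68), array([482.78, 199.13]))]
knob depth [array([507.2, 125.7,  79.4]), array([509.5, 129.6,  31.7]), array([502.2, 129.4,  59.9]), array([512. , 129.9,  62.8]), array([550.1, 125.1,  44.8]), array([564.2, 126.9,  44.8])]
knobtop 1114 ((508.6292419433594, 123.62034606933594), (23.91089630126953, 14.35159683227539), 1.3218590021133423)
tongue 1103 ((547.0640869140625, 124.88311767578125), (47.649749755859375, 10.991719245910645), 2.7503890991210938)
cap ((539.1470336914062, -208.849609375), (130.55517578125, 70.42914581298828), 76.79118347167969)
rib 2341 ((538.4320678710938, -208.5813751220703), (21.78668975830078, 39.78178405761719), 76.8621826171875)
```

```bash
cat >> h.py <<'E'
SEAT=np.array([580.6,177.7,35.]); YAW=np.radians(2.57)
EX=np.array([np.cos(YAW),np.sin(YAW),0]); EY=np.array([-np.sin(YAW),np.cos(YAW),0])
def H(x,y,z): return SEAT*[1,1,0]+EX*(x-30)+EY*y+[0,0,z]
def hous(X): d=np.array(X)[:3]-SEAT; return np.array([d@EX+30,d@EY,X[2]])
E
python3 - <<'E'
from h import *
R=Rz(np.pi/2+YAW)
ctrl.move_ptp(H(-45,-51,150),R); ctrl.gripper_to(50,30)
print(ctrl.move_l(H(-45,-51,68),vel=120,threshold=8))
ctrl.gripper_to(5,30); s=sensors.read_state(); print(s['t'],s['grip_width'],s['grasp_force'],s['force'],hous(s['eef_pos']))
ctrl.move_l(H(-45,26,68),vel=60); ctrl.hold(.3)
s=sensors.read_state(); print(s['t'],s['grip_width'],s['grasp_force'],s['force'],hous(s['eef_pos']))
ctrl.gripper_to(50); ctrl.move_l(H(-45,26,120),vel=120)
tcp,Rr=look(H(7.5,0,35),np.pi/2+YAW,230); ctrl.move_ptp(tcp,Rr); ctrl.hold(.2)
P=pose('wrist'); im,d=optics.grab_frame('wrist'); save('w_h2',im); np.savez('w_h2',im=im,d=d,R=P[2],t=P[3])
C=cloud(P,d)
for z,lo in ((78,4),(44.5,3)):
    m=abs(C[...,2]-z)<lo; m[:100 if z>50 else 150]=0; m[225:]=0; m[:,:200]=0; m[:,430:]=0
    m=cv2.morphologyEx(m.astype(np.uint8),cv2.MORPH_OPEN,np.ones((3,3)))
    v,u=np.nonzero(m); r=cv2.minAreaRect(onz(P,np.c_[u,v],z)[:,:2].astype(np.float32)); print(z,r,hous([*r[0],z]))
hsv=cv2.cvtColor(im,cv2.COLOR_RGB2HSV)
br=(hsv[...,1]>120)&(hsv[...,0]>17)&(hsv[...,0]<32)&(hsv[...,2]>140)
from meas import blob
for zz,a,b in ((41,200,2000),(10,15,200)):
    for q in blob(P,br,zz,a,b): print(q, hous([*q[2],zz]))
print(sensors.read_state()['t'])
E
```

```text
False
6.7833 13.58112345792526 33.231090903282166 [-0.54523715 -0.22925318  3.5791844 ] [-44.27457829 -50.98062172  68.94073783]
8.5167 13.640119816997327 33.64992320537567 [-1.90128737  0.24213343  5.12268969] [-44.44994212  26.04354333  68.93419764]
78 ((505.0835266113281, 199.549072265625), (23.033790588378906, 14.082181930541992), 2.7499001026153564) [-44.46080708  25.21324893  78.        ]
44.5 ((543.4749145507812, 201.5485382080078), (46.69528579711914, 10.29256820678711), 2.705028772354126) [-6.01837788 25.48923693 44.5       ]
(array([320.2, 237.1]), np.int32(414), array([580.42, 177.64])) [29.81749065 -0.05186847 41.        ]
(array([356.3,  97.1]), np.int32(74), array([483.27, 199.23])) [-66.26670049  25.87261442  10.        ]
10.1667
```

View pics/w_h2.png

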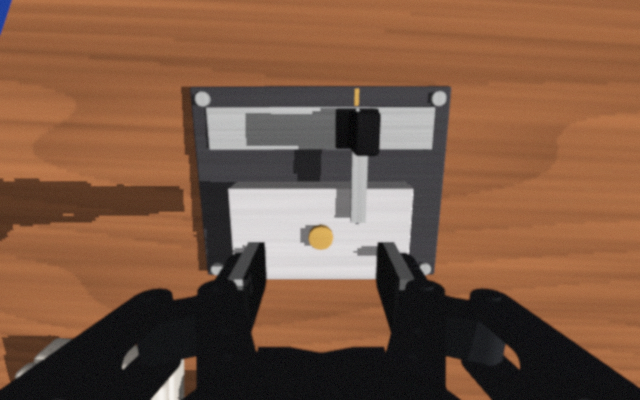

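The tongue is on the index: tongue at (358,190), brass line at (356,97), with measured y of 25.5 and 25.9 mm. Next I'll grasp the upper half.

```bash
python3 - <<'E'
from h import *
from meas import blob
yaw=np.radians(-13.17); R=Rz(np.pi/2+yaw); c=np.array([538.9,-208.7,0])
ctrl.move_l(np.array(sensors.read_state()['eef_pos'])+[0,0,60],vel=200)
ctrl.move_ptp(c+[0,0,140],R); ctrl.gripper_to(60,90)
print(ctrl.move_l(c+[0,0,49.5],vel=120,threshold=8))
ctrl.gripper_to(10,90); s=sensors.read_state(); print(s['t'],s['grip_width'],s['grasp_force'],s['force'],s['eef_pos'])
print(ctrl.move_l(c+[0,0,180],vel=120)); ctrl.hold(.3)
s=sensors.read_state(); print(s['t'],s['grip_width'],s['grasp_force'],s['force'],s['eef_pos'],np.array(s['eef_rot']).round(4).tolist())
P=pose('wrist'); im,d=optics.grab_frame('wrist'); save('w_held',im); np.savez('w_held',im=im,d=d,R=P[2],t=P[3],p=s['eef_pos'],Re=s['eef_rot'])
E
```

```text
False
13.675 20.79126028961769 89.47402954101562 [0.73848669 0.25890278 5.77972529] [ 539.66238506 -209.0081882    50.61823929]
False
15.2167 20.760176286790507 88.18782806396484 [ 1.14131441  0.31566665 -4.21834977] [ 538.71165024 -208.58704467  179.48172697] [[-0.9737, 0.2278, -0.0008], [0.2278, 0.9737, 0.0004], [0.0009, 0.0002, -1.0]]
```

View pics/w_held.png

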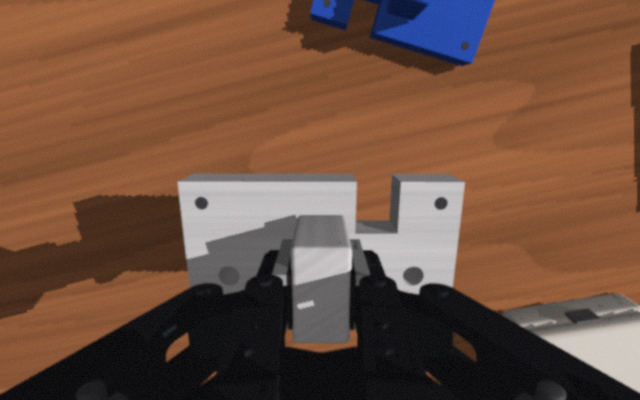

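The cap is held level. The -x edge of its plate runs from (179,181) to (463,181), the holes are at (229,275) and (413,275), and the notch is at (375,205). I'll compute its pose in the tool frame.

```bash
python3 - <<'E'
from meas import *
P,im,d,C=load('w_held'); z=np.load('w_held.npz'); p=z['p']; Re=z['Re']
zt=np.median(C[190:225,220:290,2]); print('plate top z',zt,'expect',p[2]-30.6)
zz=p[2]-30.6
hsv=cv2.cvtColor(im,cv2.COLOR_RGB2HSV)
m=((hsv[...,1]<60)&(abs(C[...,2]-zt)<4)).astype(np.uint8)
# -x edge: topmost mask pixel per column; sides: left/rightmost per row
top=[(u,np.nonzero(m[150:230,u])[0][0]+150-.5) for u in list(range(190,345))+list(range(405,455))]
L=[(np.nonzero(m[v,150:300])[0][0]+150-.5,v) for v in range(188,240)]
Rr=[(450-0+np.nonzero(m[v,380:490])[0][-1]-70+.5,v) for v in range(188,270)]
tool=lambda uv:(onz(P,uv,zz)-p)@Re
T,l,r=tool(top),tool(L),tool(Rr)
fx=np.polyfit(T[:,1],T[:,0],1); print('-x edge toolx = a*y+b',fx,np.std(T[:,0]-np.polyval(fx,T[:,1])))
for n,e in(('L',l),('R',r)):
    f=np.polyfit(e[:,0],e[:,1],1); print(n,f,'tool y at x=15:',np.polyval(f,15),np.std(e[:,1]-np.polyval(f,e[:,0])))
dk=(hsv[...,2]<110)&(m>0)
for nm,(u,v) in {'hL':(229,275),'hR':(413,275)}.items():
    print(nm,tool([(u,v)])[0])
E
```

```text
plate top z 149.32624151526676 expect 148.88172697369205
-x edge toolx = a*y+b [9.49216603e-05 3.58624254e+01] 0.13966460540229636
L [-5.42244592e-04 -6.54478904e+01] tool y at x=15: -65.45602409183134 0.13466054081682446
R [1.18462386e-03 6.48149811e+01] tool y at x=15: 64.83275043904945 0.136689619706272
hL [-11.79467749 -45.33604837  30.57900291]
hR [-11.66780319  44.79068241  30.60088717]
```

```bash
python3 - <<'E'
from h import *
R=Rz(np.pi/2+YAW); tgt=SEAT+EX*.7+EY*.31
go=lambda z,off,**k: ctrl.move_l(np.r_[(tgt+off)[:2],z],rot=R,**k)
off=np.zeros(3)
ctrl.move_ptp(np.r_[tgt[:2],180],R); go(112,off,vel=120)
for i in range(2):
    ctrl.hold(.3); s=sensors.read_state(); e=tgt-s['eef_pos']; e[2]=0; off+=e; print('err',e@EX,e@EY,s['eef_pos'][2],s['force'],np.degrees(np.arctan2(s['eef_rot'][1][1],s['eef_rot'][0][1])-np.pi/2-YAW))
    go(112,off,vel=20)
f0=np.array(sensors.read_state()['force'])
for z in (104,100,97,94):
    hit=go(z,off,vel=20,threshold=10); s=sensors.read_state()
    print(z,hit,s['eef_pos'][2],(tgt-s['eef_pos'])@EX,(tgt-s['eef_pos'])@EY,np.array(s['force'])-f0,s['wrist_torque'],s['t'])
    if hit: break
np.savez('st',off=off,f0=f0)
P=pose('wrist'); im,d=optics.grab_frame('wrist'); save('w_fit',im)
E
```

```text
err -0.5910092859765979 -0.1286650340209836 112.98249585180659 [ 1.01301308  0.56195622 -3.43177611] 0.010118786402628895
err 0.6221447814201925 0.1328284454353693 111.94113226691789 [ 0.92189066 -0.20899544 -2.69575248] 0.0005906018524414697
104 False 103.75912832677494 0.10179292136599134 0.0457697201143894 [1.22300094 0.32752026 0.33509436] [ 0.0168994  -0.02082553  0.06072311] 19.0833
100 False 99.74011965601157 0.20152001856233334 0.022192061476248554 [ 1.45658549  0.96432492 -0.11284659] [-0.03010579 -0.01571424  0.08097478] 19.4333
97 False 96.74729978612373 0.1863224228374547 0.005544255349528069 [0.36427326 0.79052715 0.74365868] [0.02969056 0.01810553 0.04211086] 19.7333
94 False 93.71644263695003 0.1787730801905618 0.021389511214179844 [0.91394466 0.2249095  1.03616712] [ 0.000824   -0.07312339  0.01997718] 20.0333
```

View pics/w_fit.png

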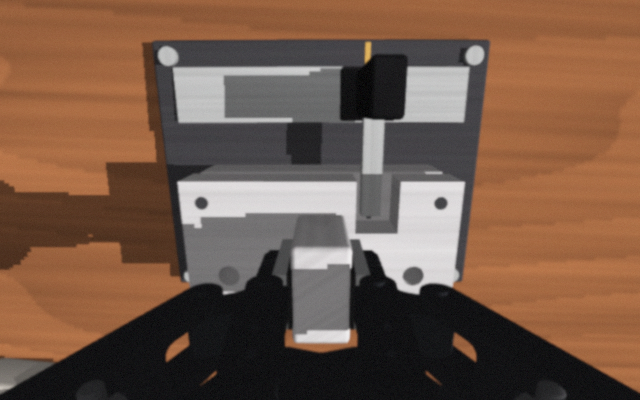

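The cap is over both dowels with little force, and the tongue at (370,195) sits inside the notch. Now I'll press.

```bash
python3 - <<'E'
from h import *
st=np.load('st.npz'); off,f0=st['off'],st['f0']; tgt=SEAT+EX*.7+EY*.31
for z in np.arange(92,77,-1.):
    ctrl.move_l(np.r_[(tgt+off)[:2],z],vel=15); ctrl.hold(.15); s=sensors.read_state(); f=np.array(s['force'])-f0
    print(z,round(s['eef_pos'][2],2),f.round(1),s['grip_width'],round(s['t'],2))
    if f[2]>26: break
E
```

```text
92.0 92.03 [0.6 0.7 0.4] 20.92704222688287 20.52
91.0 91.66 [-0.5 -0.1  5.3] 20.90630098089083 20.92
90.0 90.41 [ 0.4 -0.1  7. ] 20.885423215950816 21.32
89.0 89.24 [0.6 0.8 8.4] 21.102117116976846 21.72
88.0 88.23 [0.6 0.1 9.6] 21.164998734071677 22.12
87.0 87.22 [0.2 1.  9.2] 20.95085696605739 22.52
86.0 86.26 [1.4 0.  9.3] 21.03222722411251 22.92
85.0 85.61 [-0.1  1.3 11.6] 21.143952975409366 23.32
84.0 85.58 [-1.6  0.2 15.9] 20.888679101988593 23.72
83.0 85.61 [-4.1 -0.8 20.8] 20.844901975607364 24.12
82.0 85.6 [-6.3 -1.3 26.5] 20.7164069440857 24.52
```

```bash
python3 - <<'E'
from h import *
ctrl.hold(.5); P=pose('wrist'); im,d=optics.grab_frame('wrist'); C=cloud(P,d)
print('plate top L,R,mid',[round(float(np.median(C[a:b,u:w,2])),2) for a,b,u,w in ((190,215,215,290),(190,215,410,430),(225,260,200,240))])
m=abs(C[...,2]-78)<4; m[:30]=0;m[140:]=0; m[:,:300]=0;m[:,450:]=0
v,u=np.nonzero(m); r=cv2.minAreaRect(onz(P,np.c_[u,v],78)[:,:2].astype(np.float32)); print('knob',r[1],hous([*r[0],78]))
s=sensors.read_state(); print(s['eef_pos'][2],s['force'],s['grasp_force'],s['t'])
save('w_end',im)
E
```

```text
plate top L,R,mid [55.44, 55.41, 55.46]
knob (23.38658332824707, 14.315937995910645) [-44.21788711  25.05398761  78.        ]
85.6002051051232 [-7.69201413 -0.66924777 22.06856528] 92.2810971736908 25.0667
```

View pics/w_end.png

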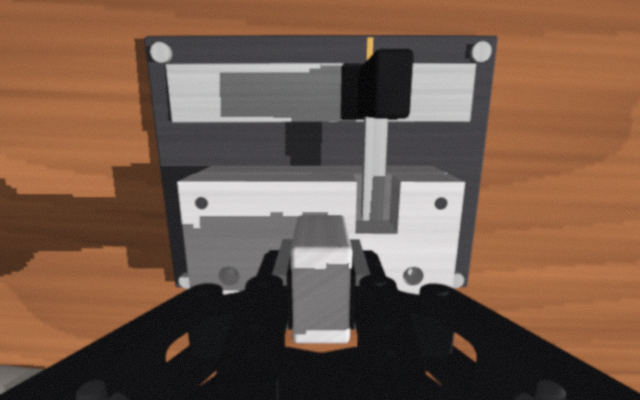

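The plate top is level at 55.4 mm (flush would be 55). A dowel is visible in the hole at (413,275), the tongue is in the notch at (375,195), and the carriage hasn't moved.

```bash
python3 -c "
from h import *
print(ctrl.finish_job())"
```

```text
the job is handed in; nothing more can be done
None
```

I handed the job in at about 25 s with the upper half pressed flush over both dowels (about 25 N) and still gripped; the tongue is in the notch within about 0.5 mm of the index line, and the arm never went near the eyepiece, collimator or case.

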